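Close up the oxygen-fittings cabinet

TASK

Close up the small white fittings cabinet, pushing with the fingertips only: first push the yellow tray fully home while both blue doors still stand open, then push both doors fully shut. Go gently so that the fittings stay upright in the tray, pick nothing up, and leave the other things where they are.

Things in the scene. Friction and masses are not known exactly. Their poses are not given: they have to be found in the camera images.
- cabinet_front (a point): Small white cabinet, fixed to the table: 280 mm wide (its y), 200 mm deep (its x), 145 mm tall. This point is the middle of the front edge of its roof, 145 mm above the table. x points horizontally into the cabinet (away from the robot), y to its left, z up. The front is open between two blue doors; the roof carries a roll of tape near the back.
- tray (a joint): How far the yellow tray sticks out of the cabinet front, in m: 0 = fully home (its front face level with, to be exact 2 mm inside, the cabinet front), grows as it comes out towards the robot (at most 0.15). It slides with about 1 N of friction and stays where it is left.
- tray_front (a point): Middle of the outer (robot-side) face of the yellow tray's front wall, 95 mm above the table; axes as the cabinet's (x = the way the tray is pushed in). The front wall is 250 mm wide and runs from 60 to 112 mm above the table; side walls reach 95 mm above the table. The tray is 180 mm long. Three small loose fittings stand in it.
- left_door (a joint): Opening angle of the blue left door (hinged on the cabinet's +y side), in rad: 0 = shut across the front, 1.57 = pointing straight out towards the robot, at most 1.9. A stiff hinge (about 0.06 N m of friction): it stays where it is left.
- left_hinge (a point): Upright hinge axis of the left door, 100 mm above the table. The door is 12 mm thick, centred on this axis, 137 mm from hinge to free edge, and its top is 142 mm above the table.
- left_pad (a point): Point on the outer face of the left door (the face turned to the robot when shut), 105 mm from the hinge axis and 100 mm above the table: a good place to push. Its x axis points through the door from the outer face to the inner face, the closing direction; z up. A 14 mm steel knob stands 12 mm out of this face, 118 mm from the hinge and 35 mm above the table.
- right_door (a joint): Opening angle of the blue right door (hinged on the cabinet's -y side), in rad: 0 = shut across the front, 1.57 = pointing straight out towards the robot, at most 1.9. A stiff hinge (about 0.06 N m of friction): it stays where it is left.
- right_hinge (a point): Upright hinge axis of the right door, 100 mm above the table. The door is 12 mm thick, centred on this axis, 137 mm from hinge to free edge, and its top is 142 mm above the table.
- right_pad (a point): Point on the outer face of the right door (the face turned to the robot when shut), 105 mm from the hinge axis and 100 mm above the table: a good place to push. Its x axis points through the door from the outer face to the inner face, the closing direction; z up. A 14 mm steel knob stands 12 mm out of this face, 118 mm from the hinge and 35 mm above the table.
- nipple_mid (a point): Loose brass hose fitting, 30 mm across, 40 mm tall, standing upright in the yellow tray, its foot 66 mm above the table; the point is half-way up.
- vial_mid (a point): Loose clear vial with blue cap, 28 mm across, 46 mm tall, standing upright in the yellow tray, its foot 66 mm above the table; the point is half-way up.
- coupling_mid (a point): Loose green and steel coupling, 32 mm across, 40 mm tall, standing upright in the yellow tray, its foot 66 mm above the table; the point is half-way up.
- sanitiser_mid (a point): Loose teal pump bottle, 60 mm across, 168 mm tall, standing on the table beside the cabinet; the point is on its axis 60 mm up. Bystander.
- regulator_mid (a point): Loose brass pressure regulator with gauge and blue cap, about 50 mm across, 82 mm tall, standing on the table beside the cabinet; the point is on its axis 40 mm up. Bystander.
- wrench_grip (a point): Loose steel wrench, 200 mm long, lying flat on the table in front of the cabinet; the point is on its handle. Bystander.
- tape_mid (a point): Loose roll of white tape, 90 mm across, 20 mm tall, lying on the cabinet roof near the back; the point is its centre. Bystander.
Things that resemble listed ones, but are neither listed nor needed, are in the scene too. Of the things shaped like the part that bears tape_mid, the white one is meant.

How it is judged:
By the outcome, as a careful person would: the job done as asked, in the order asked, and still so for the second after the job is handed in, with the robot touching nothing.
It also fails if it takes over 70 s, if anything falls off the work surface, if the arm or the gripper's body presses on something with over 40 N, if the wrist force passes 120 N, or if a joint passes its speed limit or range.

ROBOT

A 6-joint arm with a two-finger parallel gripper is mounted at the origin on the work surface. World frame = base frame: x ahead of the robot, y to its left, z up, the work surface at z = 0. Lengths are in m, angles in rad, forces in N, time in s.
With the tool pointing down it reaches from about 0.325 to 0.9 m from the base axis. Payload 6.1 kg.
Tool frame: the origin (TCP) lies between the finger pads; the fingertips stand 25 mm ahead of it and the grasp point (between the pads) lies 6 mm ahead of it; z points along the fingers, x is the direction in which the jaws open and shut, and the axes are right-handed (so a half turn about z gives the same grasp; the last joint's range is limited). The gripper opens to 87 mm and grips with 3 to 60 N. Pads are 19 mm wide; open, the fingers measure 117 mm over their backs; the gripper's body (75 mm by 190 mm) begins 51 mm behind the grasp point.
Start: joints at [1.108, 0.22, 1.526, -0, 1.395, -0.126], TCP at [0.207, 0.59, 0.248] pointing down, gripper open.
Joint ranges: [-2.98, 2.98], [-0.91, 2.08], [0.09, 2.57], [-1.24, 4.39], [0.2, 2.65], [-2.68, 2.68]. Speed limits (rad/s): [2.57, 2.57, 3.01, 3.14, 3.14, 3.14].

INTERFACE

Orientations are given as a rotation vector (axis times angle).
In Python, from bench import bot, optics gives the robot as it stands.
- The arm moves only by the shell command python3 -m jog 'ROWS'. ROWS is JSON, a list of rows, each an object of numbers: "hand": the closure, from 0 (fully open) to 1 (shut); "tx", "ty", "tz": the shift along the tool's x, y, z in mm; "twist": the turn about the tool's z in rad. A call has 1 to 12 rows; each row shifts and turns the pose as measured when the row begins, along the tool's axes as they then stand; what a row does not reach is not made up. A row lasts 1/10 s, in which the tool goes at most 50 mm and 8.59 degrees, less where a joint would pass 70% of its speed; a pose out of reach is approached as far as the arm can. A call with a gripper value outside its range is refused whole. The fingers move at their own pace and stop on an object; the grip force is fixed at half the most. Time passes only in rows, so rows that do not move let the fingers close. It gives the time, the measured TCP pose, the force and the opening at its end, in the units of the state.
- bot.read_state(): the state, without advancing time (a new reading comes with each control period).
- optics.grab_frame(name): name is "side" or "top"; returns a dict with "frame" (480x640x3 uint8, blue, green, red), "fx", "fy", "cx", "cy" (pixels), "dist_coeffs" ([k1, k2, p1, p2, k3] as OpenCV has them; the pictures are not rectified), "rvec" (rotation vector, rad) and "tvec" (3), from world to camera coordinates, as OpenCV has them. Camera axes: x right, y down, z forward; pixel columns grow to the right and rows downward; lengths in m; the calibration is good to about 2 mm. A picture is of the moment at which its call begins. There is no depth.
- bot.sign_off(): hands the job in, once; it reports no verdict.
The state is a dict: "t": time; "joint_positions": joint angles; "qd": joint speeds; "tau": joint torques, N m; "tcp_pos": TCP position; "eef_rot": TCP orientation; "ft_force": force on the tool from outside, world axes, zero at the start; "wrist_torque": the same for the moment, N m; "grip_width": finger opening in m.
Only numpy, scipy, OpenCV 4.12 (cv2) and the standard library are available. Lean on these libraries where they do the work, as an engineer would, in place of code of your own. Each camera call takes 0.05 s, during which the arm holds its last target.

## Working session

There is one attempt and no reset: what is moved stays moved. The work goes in short steps, Python scripts to look and compute and a shell command to move; the robot and the scene stay as the last step left them, time stands still between calls to the robot, and variables do not carry over. Pictures are saved under pics/ and viewed, and the job is handed in when it is done.

```bash
mkdir -p pics; ls
python3 - <<'E'
from bench import bot, optics
import cv2
for n in ("side","top"):
    f=optics.grab_frame(n); cv2.imwrite(f"pics/{n}0.png",f["frame"])
    print(n,{k:v for k,v in f.items() if k!="frame"})
s=bot.read_state(); print(s)
E
```

```text
pics
side {'fx': 495.435287901075, 'fy': 495.435287901075, 'cx': 322.3674903921667, 'cy': 242.23553857994116, 'dist_coeffs': array([0.04178728, 0.        , 0.        , 0.        , 0.        ]), 'rvec': array([ 0.05485263, -2.83583857,  1.26211385]), 'tvec': array([0.58620785, 0.06631604, 0.90285213])}
top {'fx': 503.6447905338044, 'fy': 503.6447905338044, 'cx': 313.0328259785077, 'cy': 242.7688183429328, 'dist_coeffs': array([0.02307751, 0.        , 0.        , 0.        , 0.        ]), 'rvec': array([ 2.27472443, -1.92293144,  0.19623327]), 'tvec': array([-0.03756097,  0.59395194,  0.83184937])}
{'t': 0.1, 'joint_positions': array([ 1.10787787e+00,  2.21172564e-01,  1.52753824e+00, -4.26967693e-05,
        1.39471820e+00, -1.26085320e-01]), 'qd': array([-0.0006603 , -0.00329098, -0.00428802,  0.00020863, -0.00114239,
        0.00272545]), 'tau': array([ 1.15683775e-03, -4.95946777e+01, -3.88522732e+01,  7.02798483e-02,
        5.14775317e-02, -8.78204628e-05]), 'tcp_pos': array([0.20632543, 0.58938593, 0.24650897]), 'eef_rot': array([ 2.56162869e+00,  1.81713654e+00, -2.51205808e-03]), 'ft_force': array([ 0.56657447,  0.63528709, -0.32791878]), 'wrist_torque': array([-0.00063326, -0.00810419,  0.00312279]), 'grip_width': 0.08698750251500732}
```

View pics/side0.png

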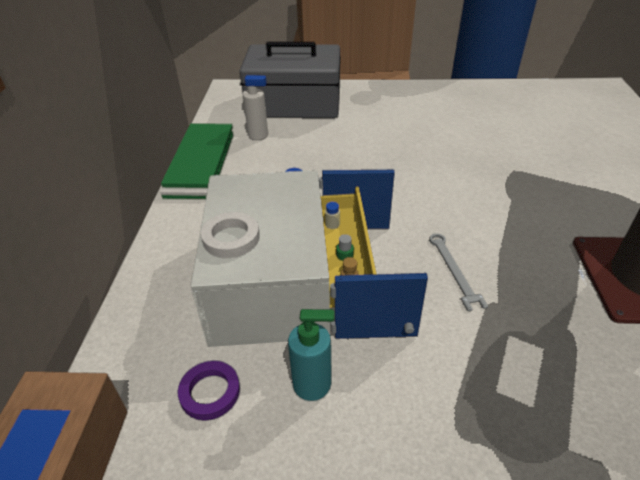

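View pics/top0.png

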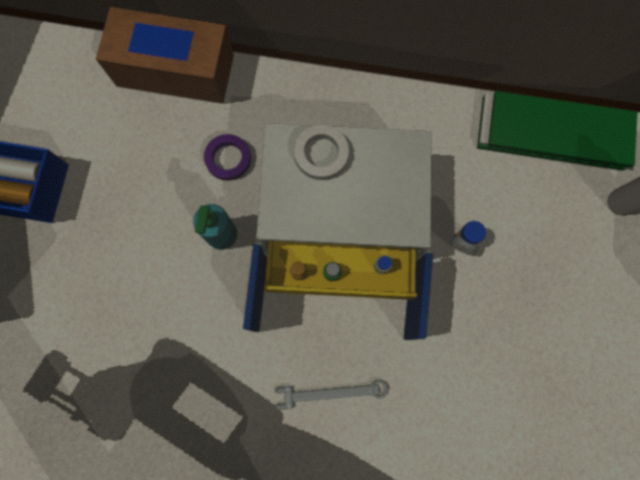

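Top view: the cabinet roof spans (258–431, 124–248) and the white tape is at (322,152). The purple ring at (228,157) is a decoy. The left door is the blue slab from (258,245) to (250,330), and the right door runs from (428,252) to (415,338). The yellow tray front is at row ~293, the wrench at (330,393), the teal bottle at (215,228) and the regulator at (471,235).

```bash
cat > h.py <<'E'
from bench import bot, optics
import cv2, numpy as np
def cam(n):
    f=optics.grab_frame(n); f["K"]=np.array([[f["fx"],0,f["cx"]],[0,f["fy"],f["cy"]],[0,0,1.]]); f["R"]=cv2.Rodrigues(f["rvec"])[0]; return f
def plane(f,px,z):
    u=cv2.undistortPoints(np.array(px,float).reshape(-1,1,2),f["K"],f["dist_coeffs"]).reshape(-1,2)
    d=np.c_[u,np.ones(len(u))]@f["R"]; c=-f["R"].T@f["tvec"]
    return c+d*((z-c[2])/d[:,2])[:,None]
def proj(f,P):
    return cv2.projectPoints(np.array(P,float).reshape(-1,3),f["rvec"],f["tvec"],f["K"],f["dist_coeffs"])[0].reshape(-1,2)
def crop(f,x0,y0,x1,y1,s,name):
    cv2.imwrite(name,cv2.resize(f["frame"][y0:y1,x0:x1],None,fx=s,fy=s,interpolation=cv2.INTER_CUBIC))
E
python3 - <<'E'
from h import *
f=cam("top"); crop(f,235,110,445,350,2.5*1.0,"pics/topc.png")
g=cam("side"); crop(g,190,150,440,360,3,"pics/sidec.png")
np.set_printoptions(precision=4,suppress=True)
print(plane(f,[(265,124),(431,131),(430,248),(258,243)],.145))
print(-f["R"].T@f["tvec"],-g["R"].T@g["tvec"])
E
```

```text
[[ 0.7625  0.1725  0.145 ]
 [ 0.7961 -0.1041  0.145 ]
 [ 0.5974 -0.1267  0.145 ]
 [ 0.5597  0.1457  0.145 ]]
[0.4134 0.0309 0.9351] [0.543  0.6531 0.6646]
```

View pics/topc.png

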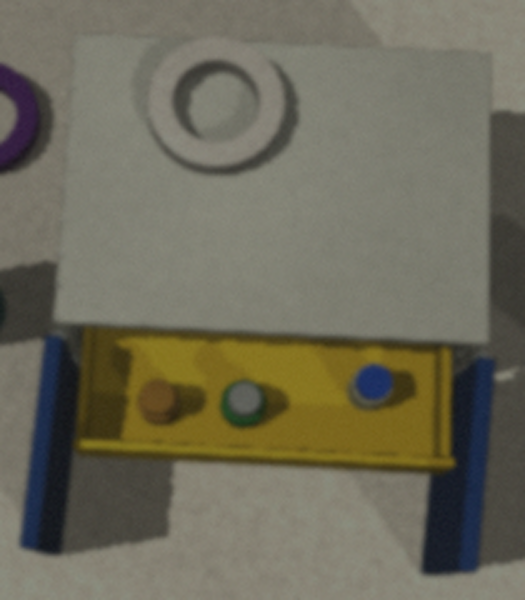

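View pics/sidec.png

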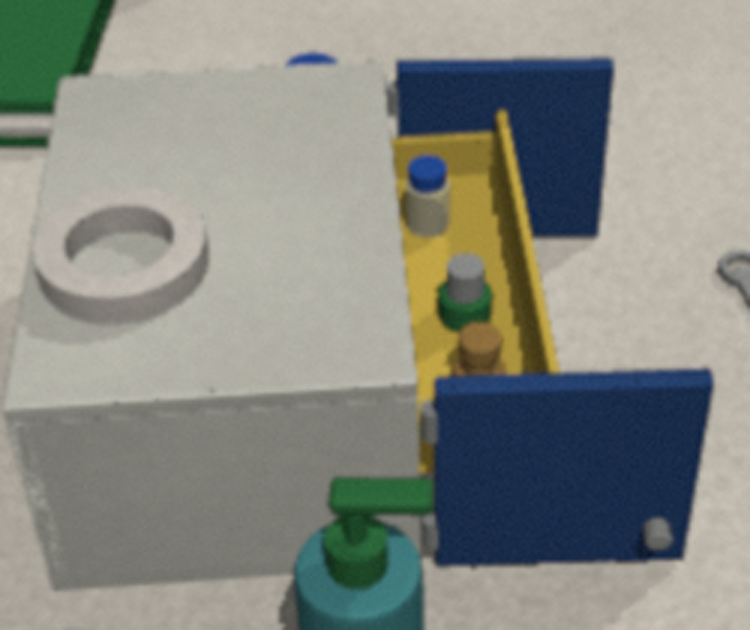

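Run:
```python
from h import *
np.set_printoptions(precision=4,suppress=True)
f=cam("top")
c=lambda L:[(a/2.5+235,b/2.5+110) for a,b in L]
P=plane(f,c([(78,37),(491,53),(490,343),(57,323)]),.145)[:,:2]
print(P)
yv=(P[3]-P[2])/np.linalg.norm(P[3]-P[2]); print("w",np.linalg.norm(P[3]-P[2]),np.linalg.norm(P[0]-P[1]),"d",np.linalg.norm(P[0]-P[3]),np.linalg.norm(P[1]-P[2]))
# yaw from averages
xa=((P[0]-P[3])+(P[1]-P[2])); ya=((P[3]-P[2])+(P[0]-P[1]))
v=xa/np.linalg.norm(xa)*.41+np.array([ya[1],-ya[0]])/np.linalg.norm(ya)*.56
yaw=np.arctan2(v[1],v[0]); C=P.mean(0); X=np.array([np.cos(yaw),np.sin(yaw)]); Y=np.array([-X[1],X[0]])
F=C-.1*X
print("yaw deg",np.degrees(yaw),"front",F)
loc=lambda p:np.c_[(p[:,:2]-F)@X,(p[:,:2]-F)@Y]
print("tray",loc(plane(f,c([(80,450),(455,468)]),.112)))
print("L",loc(plane(f,c([(48,337),(66,340),(22,545),(42,550)]),.142)))
print("R",loc(plane(f,c([(478,358),(495,360),(460,572),(480,572)]),.142)))
print("fit",loc(plane(f,c([(159,400),(243,400),(374,384)]),.108)))
print("wrench",plane(f,[(278,398),(388,388),(290,405)],.005),loc(plane(f,[(278,398),(388,388)],.005)))
np.savez("cab.npz",F=F,yaw=yaw)
```

```text
[[ 0.7614  0.1702]
 [ 0.7959 -0.1048]
 [ 0.599  -0.1281]
 [ 0.5658  0.1472]]
w 0.27727737161980825 0.2772098145219802 d 0.19696274484886553 0.1982720820516515
yaw deg 6.890537130551671 front [0.5812 0.0091]
tray [[-0.076   0.122 ]
 [-0.0762 -0.1231]]
L [[-0.0076  0.1444]
 [-0.009   0.1327]
 [-0.1398  0.1512]
 [-0.1423  0.1385]]
R [[-0.0084 -0.1314]
 [-0.0092 -0.1422]
 [-0.1434 -0.1204]
 [-0.1428 -0.1327]]
fit [[-0.04    0.0723]
 [-0.0374  0.0166]
 [-0.0225 -0.0699]]
wrench [[ 0.3165  0.0782  0.005 ]
 [ 0.3658 -0.1113  0.005 ]
 [ 0.3084  0.0552  0.005 ]] [[-0.2545  0.1003]
 [-0.2283 -0.0937]]
```

```bash
cat >> h.py <<'E'
np.set_printoptions(precision=4,suppress=True)
z_=np.load("cab.npz"); F=z_["F"]; yaw=float(z_["yaw"]); X=np.array([np.cos(yaw),np.sin(yaw)]); Y=np.array([-X[1],X[0]])
def loc(p): p=np.atleast_2d(p); return np.c_[(p[:,:2]-F)@X,(p[:,:2]-F)@Y]
def wor(a,b): return F+a*X+b*Y
def stat():
    s=bot.read_state(); R=cv2.Rodrigues(s["eef_rot"])[0]; p=s["tcp_pos"]
    print("t %.2f"%s["t"],"p",p,"loc",loc(p)[0]*1000,"tip z %.1f"%(p[2]*1000-25),"xhead %.2f rel cab"%np.degrees(np.arctan2(R[1,0],R[0,0])-yaw),"tilt",R[:2,2],"F",s["ft_force"],"grip %.3f"%s["grip_width"]); return s,R
def go(a,b,z):
    s,R=stat(); t=np.r_[wor(a,b),z]; print("delta tool mm",R.T@(t-s["tcp_pos"])*1000)
E
python3 - <<'E'
from h import *
f=cam("top"); g=cam("side")
print("bottle base",loc(plane(g,[(312,380)],0.0)), "top",loc(plane(f,[(203,220)],.165)))
print("reg",loc(plane(f,[(473,232)],.082)))
print("tape",loc(plane(f,[(322,130),(322,176),(322,152)],.165)))
go(-.16,0,.247)
E
```

```text
bottle base [[0.0372 0.219 ]] top [[0.0239 0.2247]]
reg [[ 0.0446 -0.2252]]
tape [[0.1842 0.0441]
 [0.1054 0.0407]
 [0.1462 0.0425]]
t 0.35 p [0.2065 0.5898 0.2473] loc [-302.3428  621.389 ] tip z 222.3 xhead 63.81 rel cab tilt [-0.0002 -0.0004] F [-1.0853 -0.6789 -0.7879] grip 0.087
delta tool mm [-494.7832  401.9641    0.4972]
```

```bash
python3 -m jog '[{"tx":-20,"ty":16,"hand":1},{"tx":-37,"ty":30,"hand":1},{"tx":-37,"ty":30,"hand":1},{"tx":-37,"ty":30,"hand":1},{"tx":-37,"ty":30,"hand":1},{"tx":-37,"ty":30,"hand":1},{"tx":-37,"ty":30,"hand":1},{"tx":-37,"ty":30,"hand":1},{"tx":-37,"ty":30,"hand":1},{"tx":-37,"ty":30,"hand":1},{"tx":-37,"ty":30,"hand":1},{"tx":-37,"ty":30,"hand":1}]'; python3 -c "
from h import *
go(-.16,0,.247)"
```

```text
t 0.35 p [0.2065 0.5898 0.2473] loc [-302.3428  621.389 ] tip z 222.3 xhead 63.81 rel cab tilt [-0.0002 -0.0004] F [-1.0853 -0.6789 -0.7879] grip 0.087
delta tool mm [-494.7832  401.9641    0.4972]$[0]: bad value
```

```bash
python3 -m jog --help | head; python3 -m jog '[{"hand":1.0,"tx":-20.0,"ty":16.0,"tz":0.0,"twist":0.0}]'
```

```text
t: 0.45
tcp_pos: [0.2143, 0.5669, 0.2471]
eef_rot: [-2.56, -1.82, -0.0]
ft_force: [0.1, -0.6, 0.3]
grip_width: 0.0841invalid input: not JSON, or not a number
```

```bash
python3 -m jog '[{"hand":1,"tx":-37,"ty":30,"tz":0,"twist":0},{"hand":1,"tx":-37,"ty":30,"tz":0,"twist":0},{"hand":1,"tx":-37,"ty":30,"tz":0,"twist":0},{"hand":1,"tx":-37,"ty":30,"tz":0,"twist":0},{"hand":1,"tx":-37,"ty":30,"tz":0,"twist":0},{"hand":1,"tx":-37,"ty":30,"tz":0,"twist":0},{"hand":1,"tx":-37,"ty":30,"tz":0,"twist":0},{"hand":1,"tx":-37,"ty":30,"tz":0,"twist":0},{"hand":1,"tx":-37,"ty":30,"tz":0,"twist":0},{"hand":1,"tx":-37,"ty":30,"tz":0,"twist":0}]'; python3 -c "
from h import *
go(-.16,0,.247)"
```

```text
t: 1.45
tcp_pos: [0.38, 0.1061, 0.2475]
eef_rot: [2.55, 1.832, 0.013]
ft_force: [0.9, 0.6, 0.4]
grip_width: 0.0076
t 1.45 p [0.38   0.1061 0.2475] loc [-188.1118  120.4603] tip z 222.5 xhead 64.51 rel cab tilt [0.0074 0.0035] F [0.9142 0.5734 0.4211] grip 0.008
delta tool mm [-96.6374  77.2157   0.4541]
```

```bash
python3 -m jog '[{"hand":1,"tx":-35,"ty":28,"tz":0,"twist":0},{"hand":1,"tx":-35,"ty":28,"tz":0,"twist":0},{"hand":1,"tx":-25,"ty":20,"tz":0,"twist":0},{"hand":1,"tx":0,"ty":0,"tz":0,"twist":-0.14},{"hand":1,"tx":0,"ty":0,"tz":0,"twist":-0.14},{"hand":1,"tx":0,"ty":0,"tz":0,"twist":-0.14},{"hand":1,"tx":0,"ty":0,"tz":0,"twist":0}]'; python3 -c "
from h import *
go(-.13,0,.115)
f=cam('top'); cv2.imwrite('pics/t2.png',f['frame'])
f=cam('side'); cv2.imwrite('pics/s2.png',f['frame'])"
```

```text
t: 2.15
tcp_pos: [0.4242, -0.021, 0.2495]
eef_rot: [2.104, 2.321, 0.015]
ft_force: [-0.5, -0.2, -0.4]
grip_width: 0.0004
t 2.15 p [ 0.4242 -0.021   0.2495] loc [-159.534   -11.0925] tip z 224.5 xhead 88.72 rel cab tilt [0.0134 0.0009] F [-0.4988 -0.163  -0.4153] grip 0.000
delta tool mm [ 11.8048  27.4674 134.8796]
```

View pics/t2.png

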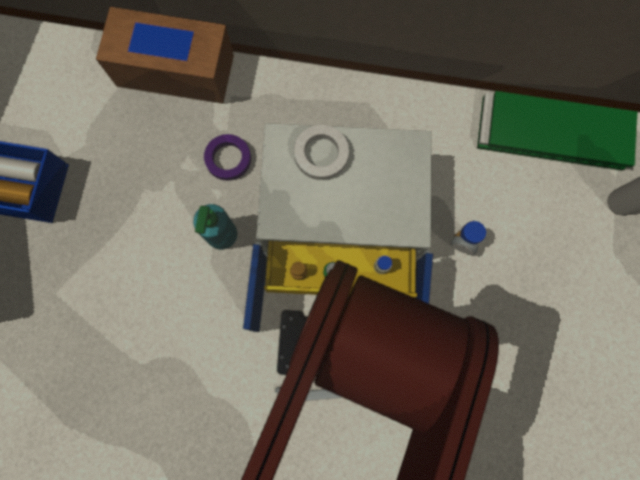

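View pics/s2.png

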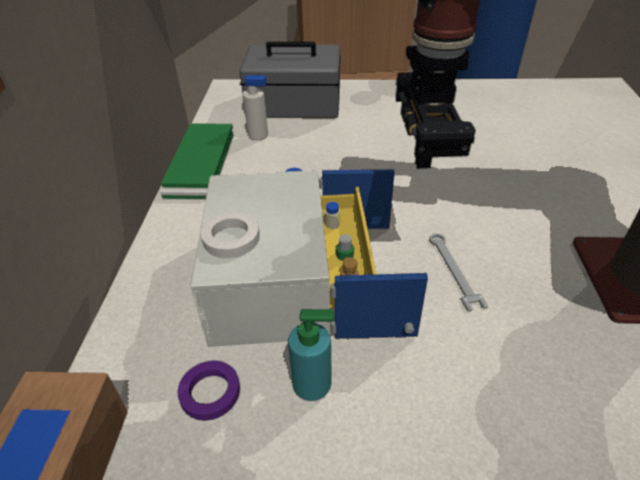

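Top view: the gripper body's long side lies across the tray (y), with its black left end at (290,340). In the side view nothing has moved. I'm descending in front of the tray.

```bash
python3 -m jog '[{"hand":1,"tx":6,"ty":8,"tz":20,"twist":-0.02},{"hand":1,"tx":6,"ty":8,"tz":30,"twist":0},{"hand":1,"tx":0,"ty":4,"tz":30,"twist":0},{"hand":1,"tx":0,"ty":0,"tz":30,"twist":0},{"hand":1,"tx":0,"ty":0,"tz":20,"twist":0},{"hand":1,"tx":0,"ty":0,"tz":0,"twist":0}]'; python3 -c "
from h import *
go(-.09,0,.115)
f=cam('side'); cv2.imwrite('pics/s3.png',f['frame'])"
```

```text
t: 2.85
tcp_pos: [0.4474, -0.005, 0.1182]
eef_rot: [2.103, 2.314, 0.021]
ft_force: [-0.5, -0.2, -0.3]
grip_width: 0.0004
t 2.85 p [ 0.4474 -0.005   0.1182] loc [-134.562     2.0372] tip z 93.2 xhead 88.57 rel cab tilt [ 0.0202 -0.0002] F [-0.4745 -0.1688 -0.3239] grip 0.000
delta tool mm [-0.9214 44.526   4.0754]
```

View pics/s3.png

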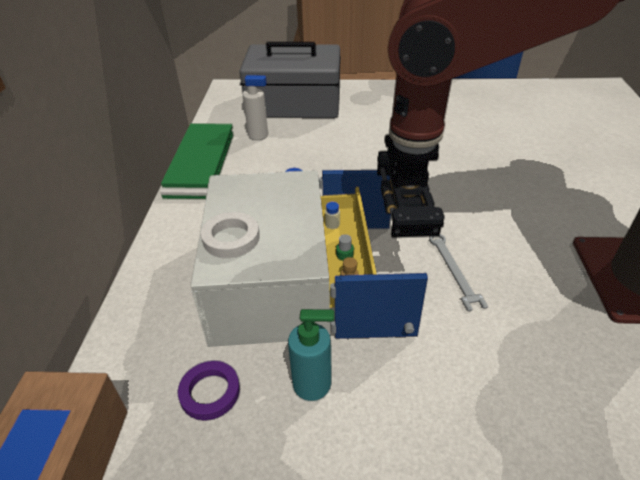

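```bash
python3 -m jog '[{"hand":1,"tx":0,"ty":8,"tz":1,"twist":0},{"hand":1,"tx":0,"ty":10,"tz":1,"twist":0},{"hand":1,"tx":0,"ty":8,"tz":1,"twist":0},{"hand":1,"tx":0,"ty":5,"tz":1,"twist":0},{"hand":1,"tx":0,"ty":4,"tz":0,"twist":0},{"hand":1,"tx":0,"ty":3,"tz":0,"twist":0}]'; python3 -c "
from h import *
go(-.09,0,.115)"
```

```text
t: 3.5
tcp_pos: [0.494, -0.0017, 0.1224]
eef_rot: [2.099, 2.303, 0.031]
ft_force: [0.7, 0.1, 0.5]
grip_width: 0.0005
t 3.50 p [ 0.494  -0.0017  0.1224] loc [-87.9258  -0.3013] tip z 97.4 xhead 88.43 rel cab tilt [ 0.0323 -0.0022] F [0.7335 0.1393 0.4604] grip 0.001
delta tool mm [ 0.2831 -2.3182  7.357 ]
```

```bash
python3 -m jog '[{"hand":1,"tx":0,"ty":-5,"tz":3,"twist":0},{"hand":1,"tx":0,"ty":0,"tz":4,"twist":0.0},{"hand":1,"tx":0,"ty":0,"tz":2,"twist":0}]'; python3 -c "
from h import *
go(-.09,0,.115)"
```

```text
t: 3.8
tcp_pos: [0.4891, -0.0023, 0.1128]
eef_rot: [2.099, 2.303, 0.031]
ft_force: [-0.1, -0.1, 1.0]
grip_width: 0.0004
t 3.80 p [ 0.4891 -0.0023  0.1128] loc [-92.8054  -0.2579] tip z 87.8 xhead 88.43 rel cab tilt [ 0.0325 -0.0023] F [-0.0552 -0.1478  0.9569] grip 0.000
delta tool mm [ 0.3233  2.8653 -2.0712]
```

```bash
python3 -m jog '[{"hand":1,"tx":0,"ty":2,"tz":0,"twist":0},{"hand":1,"tx":0,"ty":2,"tz":0,"twist":0},{"hand":1,"tx":0,"ty":2,"tz":0,"twist":0},{"hand":1,"tx":0,"ty":2,"tz":0,"twist":0},{"hand":1,"tx":0,"ty":2,"tz":0,"twist":0},{"hand":1,"tx":0,"ty":2,"tz":0,"twist":0},{"hand":1,"tx":0,"ty":2,"tz":0,"twist":0},{"hand":1,"tx":0,"ty":2,"tz":0,"twist":0},{"hand":1,"tx":0,"ty":2.5,"tz":0,"twist":0},{"hand":1,"tx":0,"ty":2.5,"tz":0,"twist":0},{"hand":1,"tx":0,"ty":2.5,"tz":0,"twist":0},{"hand":1,"tx":0,"ty":2.5,"tz":0,"twist":0}]'; python3 -c "
from h import *
go(-.01,0,.115)
f=cam('side'); crop(f,190,130,490,350,2.5,'pics/s4.png')"
```

```text
t: 5.0
tcp_pos: [0.5149, 0.0007, 0.1123]
eef_rot: [2.101, 2.306, 0.028]
ft_force: [-0.6, -0.3, -0.1]
grip_width: 0.0006
t 5.00 p [0.5149 0.0007 0.1123] loc [-66.8202  -0.4492] tip z 87.3 xhead 88.43 rel cab tilt [ 0.0279 -0.0016] F [-0.5586 -0.2771 -0.1387] grip 0.001
delta tool mm [ 1.9991 56.8405 -1.1747]
```

View pics/s4.png

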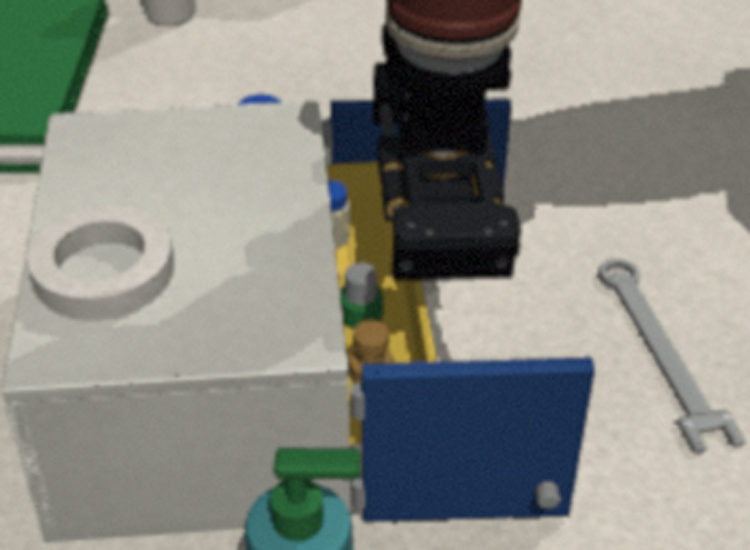

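The tray is moving in: its front wall top is now near crop (430,330), all three fittings are upright, and the doors and bystanders haven't moved.

```bash
python3 -m jog '[{"hand":1,"tx":0,"ty":2,"tz":0,"twist":0},{"hand":1,"tx":0,"ty":2.5,"tz":0,"twist":0},{"hand":1,"tx":0,"ty":3,"tz":0,"twist":0},{"hand":1,"tx":0,"ty":3,"tz":0,"twist":0},{"hand":1,"tx":0,"ty":3,"tz":0,"twist":0},{"hand":1,"tx":0,"ty":3,"tz":0,"twist":0},{"hand":1,"tx":0,"ty":3,"tz":0,"twist":0},{"hand":1,"tx":0,"ty":3,"tz":0,"twist":0},{"hand":1,"tx":0,"ty":3,"tz":0,"twist":0},{"hand":1,"tx":0,"ty":3,"tz":0,"twist":0},{"hand":1,"tx":0,"ty":2.5,"tz":0,"twist":0},{"hand":1,"tx":0,"ty":2,"tz":0,"twist":0}]'; python3 -c "
from h import *
go(-.01,0,.113)
f=cam('side'); crop(f,190,130,490,350,2.5,'pics/s5.png')"
```

```text
t: 6.25
tcp_pos: [0.5506, 0.0043, 0.1127]
eef_rot: [2.102, 2.307, 0.027]
ft_force: [-1.1, 0.9, -1.1]
grip_width: 0.0003
t 6.25 p [0.5506 0.0043 0.1127] loc [-30.9709  -1.1103] tip z 87.7 xhead 88.43 rel cab tilt [ 0.0271 -0.0011] F [-1.0719  0.9374 -1.0678] grip 0.000
delta tool mm [ 1.684  20.9325  0.2864]
```

View pics/s5.png

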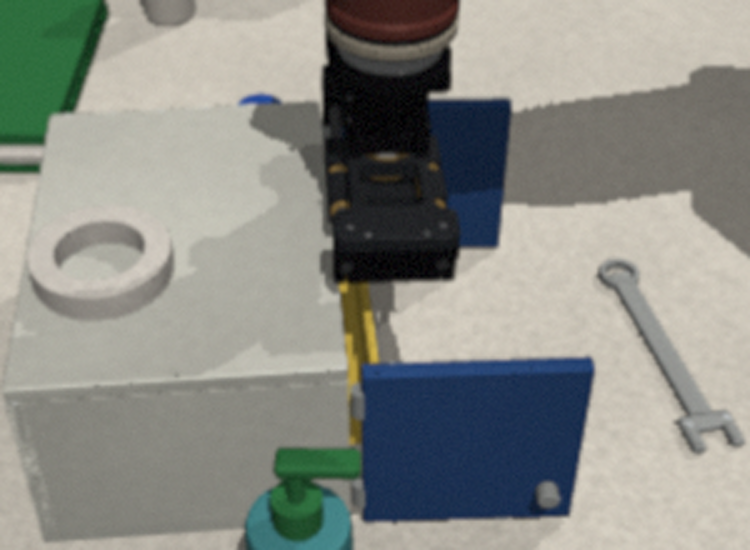

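```bash
python3 -m jog '[{"hand":1,"tx":0,"ty":2,"tz":0,"twist":0},{"hand":1,"tx":0,"ty":2,"tz":0,"twist":0},{"hand":1,"tx":0,"ty":2,"tz":0,"twist":0},{"hand":1,"tx":0,"ty":2,"tz":0,"twist":0},{"hand":1,"tx":0,"ty":2,"tz":0,"twist":0},{"hand":1,"tx":0,"ty":2,"tz":0,"twist":0},{"hand":1,"tx":0,"ty":1.5,"tz":0,"twist":0}]'; python3 -c "
from h import *
go(-.01,0,.113)"
python3 -m jog '[{"hand":1,"tx":0,"ty":1,"tz":0,"twist":0},{"hand":1,"tx":0,"ty":1,"tz":0,"twist":0},{"hand":1,"tx":0,"ty":1,"tz":0,"twist":0}]'; python3 -c "
from h import *
go(-.01,0,.113)
f=cam('side'); crop(f,190,130,490,350,2.5,'pics/s6.png')"
```

```text
t: 7.0
tcp_pos: [0.5653, 0.0056, 0.1132]
eef_rot: [2.102, 2.306, 0.028]
ft_force: [-0.8, 0.1, 0.6]
grip_width: 0.0005
t 7.00 p [0.5653 0.0056 0.1132] loc [-16.2067  -1.5902] tip z 88.2 xhead 88.42 rel cab tilt [ 0.0274 -0.0011] F [-0.7883  0.0643  0.5614] grip 0.000
delta tool mm [1.7613 6.1535 0.343 ]
t: 7.3
tcp_pos: [0.5687, 0.0059, 0.1133]
eef_rot: [2.102, 2.306, 0.028]
ft_force: [-0.9, 0.6, -0.4]
grip_width: 0.0006
t 7.30 p [0.5687 0.0059 0.1133] loc [-12.83    -1.6803] tip z 88.3 xhead 88.42 rel cab tilt [ 0.0275 -0.0011] F [-0.9383  0.6055 -0.4164] grip 0.001
delta tool mm [1.7586 2.7744 0.3431]
```

View pics/s6.png

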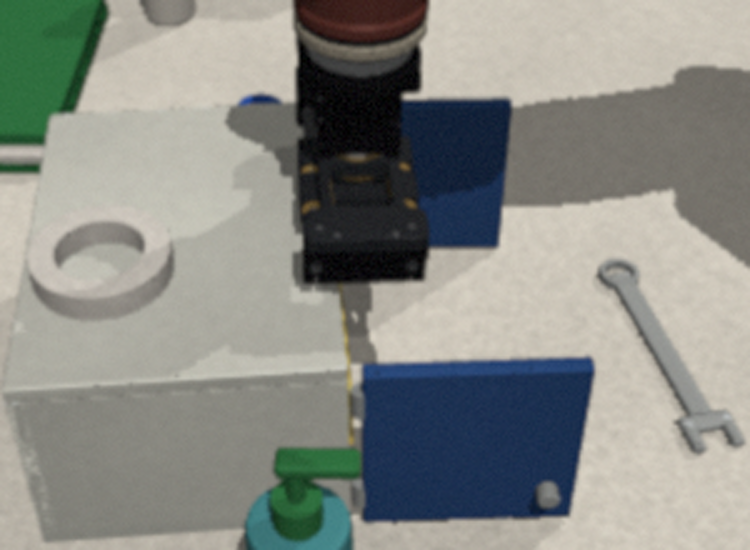

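Only a yellow sliver shows at crop (348,340), so the tray is nearly home. I'm continuing in 1 mm rows and watching the force.

```bash
for i in 1 ; do python3 -m jog '[{"hand":1,"tx":0,"ty":1,"tz":0,"twist":0},{"hand":1,"tx":0,"ty":1,"tz":0,"twist":0}]'; done; python3 -c "
from h import *
stat()"
python3 -m jog '[{"hand":1,"tx":0,"ty":1,"tz":0,"twist":0}]'; python3 -m jog '[{"hand":1,"tx":0,"ty":1,"tz":0,"twist":0}]';  python3 -c "
from h import *
stat()"
```

```text
t: 7.55
tcp_pos: [0.5709, 0.006, 0.1134]
eef_rot: [2.102, 2.306, 0.028]
ft_force: [-1.5, 0.2, -0.6]
grip_width: 0.0005
t 7.55 p [0.5709 0.006  0.1134] loc [-10.5927  -1.8217] tip z 88.4 xhead 88.42 rel cab tilt [ 0.0277 -0.0012] F [-1.4755  0.2064 -0.6257] grip 0.001
t: 7.65
tcp_pos: [0.5719, 0.0062, 0.1134]
eef_rot: [2.102, 2.306, 0.028]
ft_force: [-1.2, -0.7, -0.1]
grip_width: 0.0
t: 7.75
tcp_pos: [0.573, 0.0063, 0.1134]
eef_rot: [2.102, 2.306, 0.028]
ft_force: [-1.4, 1.5, -1.4]
grip_width: 0.0
t 7.75 p [0.573  0.0063 0.1134] loc [-8.4985 -1.8667] tip z 88.4 xhead 88.42 rel cab tilt [ 0.0276 -0.0012] F [-1.3866  1.5442 -1.3639] grip 0.000
```

```bash
python3 -m jog '[{"hand":1,"tx":0,"ty":1,"tz":0,"twist":0}]'; python3 -m jog '[{"hand":1,"tx":0,"ty":1,"tz":0,"twist":0}]';  python3 -m jog '[{"hand":1,"tx":0,"ty":1,"tz":0,"twist":0}]';  python3 -c "
from h import *
stat()
f=cam('side'); crop(f,280,220,360,320,7,'pics/s7.png')"
```

```text
t: 7.85
tcp_pos: [0.5732, 0.0063, 0.1134]
eef_rot: [2.103, 2.308, 0.025]
ft_force: [-9.9, -1.4, 4.7]
grip_width: 0.0003
t: 7.95
tcp_pos: [0.5731, 0.0063, 0.1134]
eef_rot: [2.104, 2.31, 0.022]
ft_force: [-8.5, -0.6, 4.7]
grip_width: 0.0008
t: 8.05
tcp_pos: [0.573, 0.0062, 0.1135]
eef_rot: [2.105, 2.311, 0.018]
ft_force: [-7.5, -1.0, 4.9]
grip_width: 0.0001
t 8.05 p [0.573  0.0062 0.1135] loc [-8.5199 -1.8845] tip z 88.5 xhead 88.47 rel cab tilt [ 0.0195 -0.0019] F [-7.5311 -1.0429  4.8768] grip 0.000
```

View pics/s7.png

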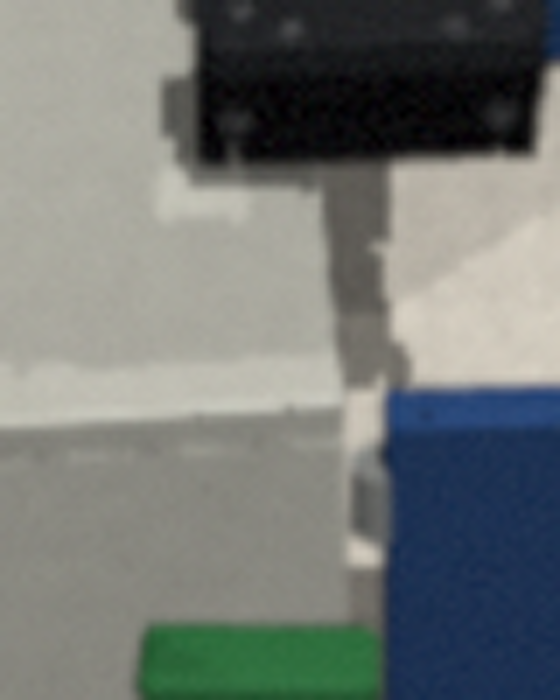

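Contact force jumped to ~9 N with no further motion and no yellow is visible, so the tray is at its stop. I'm backing off and lifting.

```bash
python3 -m jog '[{"hand":1,"tx":0,"ty":-6,"tz":0,"twist":0},{"hand":1,"tx":0,"ty":-15,"tz":0,"twist":0},{"hand":1,"tx":0,"ty":-25,"tz":0,"twist":0},{"hand":1,"tx":0,"ty":-20,"tz":-20,"twist":0},{"hand":1,"tx":0,"ty":-15,"tz":-30,"twist":0},{"hand":1,"tx":0,"ty":0,"tz":-30,"twist":0},{"hand":1,"tx":0,"ty":0,"tz":0,"twist":0}]'; python3 -c "
from h import *
go(-.12,.19,.2)
f=cam('side'); crop(f,190,130,490,350,2.5,'pics/s8.png')
f=cam('top'); crop(f,190,110,490,350,2.5,'pics/t8.png')"
```

```text
t: 8.8
tcp_pos: [0.489, -0.0022, 0.1948]
eef_rot: [2.101, 2.306, 0.024]
ft_force: [0.2, -0.6, 0.1]
grip_width: 0.0008
t 8.80 p [ 0.489  -0.0022  0.1948] loc [-92.9083  -0.1809] tip z 169.8 xhead 88.44 rel cab tilt [ 0.0269 -0.0034] F [ 0.2367 -0.6414  0.0669] grip 0.001
delta tool mm [189.3389 -32.0856  -7.1094]
```

View pics/s8.png

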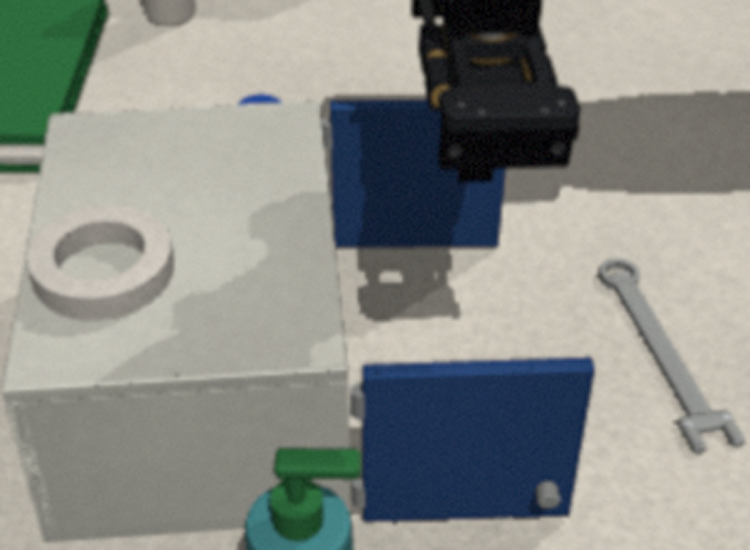

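View pics/t8.png

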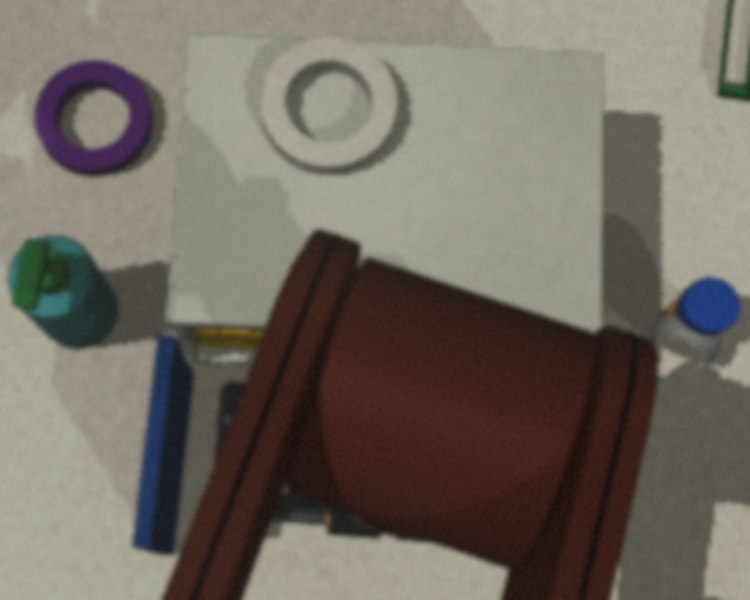

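Run:
```python
from h import *
f=cam("top"); im=f["frame"]
for col in (272,278,284): print(col,[(r,im[r,col].tolist()) for r in range(236,256,2)])
for a in (0.002,0,-.005): print(a,proj(f,[[*wor(a,.09),z] for z in (.112,.06)]).tolist(), proj(f,[[*wor(0,.09),.145]]))
```

```text
272 [(236, [139, 154, 153]), (238, [130, 142, 143]), (240, [64, 83, 86]), (242, [29, 79, 95]), (244, [25, 62, 74]), (246, [21, 57, 66]), (248, [46, 75, 80]), (250, [76, 87, 87]), (252, [80, 89, 89]), (254, [71, 79, 80])]
278 [(236, [130, 144, 145]), (238, [120, 132, 131]), (240, [67, 85, 86]), (242, [32, 82, 95]), (244, [26, 62, 74]), (246, [24, 56, 68]), (248, [40, 68, 76]), (250, [73, 84, 85]), (252, [106, 119, 118]), (254, [107, 117, 118])]
284 [(236, [130, 142, 143]), (238, [126, 139, 140]), (240, [81, 96, 99]), (242, [36, 97, 114]), (244, [25, 69, 81]), (246, [26, 65, 75]), (248, [36, 72, 82]), (250, [84, 98, 100]), (252, [131, 145, 146]), (254, [106, 118, 118])]
0.002 [[289.24817680209577, 244.24783635432837], [290.63242475732585, 250.1299007078845]] [[288.208  241.3494]]
0 [[289.1802534287786, 245.42196598479535], [290.5689897841467, 251.23959287429602]] [[288.208  241.3494]]
-0.005 [[289.0101307176331, 248.36227037635277], [290.41012604164706, 254.0182777780657]] [[288.208  241.3494]]
```

Tray check in the top view: the yellow lower edge is at row ~248.7 against a roof edge at ~239.7. The predicted gap for a home tray is 8.8 px and I measure 9.0, so it is home. Next is the left door, passing above it to its outer side.

```bash
python3 -m jog '[{"hand":1,"tx":15,"ty":-5,"tz":-5,"twist":0},{"hand":1,"tx":30,"ty":-7,"tz":-2,"twist":0},{"hand":1,"tx":35,"ty":-7,"tz":0,"twist":0},{"hand":1,"tx":35,"ty":-6,"tz":0,"twist":0},{"hand":1,"tx":35,"ty":-4,"tz":0,"twist":0},{"hand":1,"tx":20,"ty":0,"tz":0,"twist":0},{"hand":1,"tx":0,"ty":0,"tz":0,"twist":0}]'; python3 -c "
from h import *
go(-.115,.19,.128)"
```

```text
t: 9.65
tcp_pos: [0.4338, 0.174, 0.1887]
eef_rot: [2.117, 2.316, 0.004]
ft_force: [0.0, 0.2, -0.4]
grip_width: 0.0001
t 9.65 p [0.4338 0.174  0.1887] loc [-126.5696  181.3888] tip z 163.7 xhead 88.27 rel cab tilt [ 0.0047 -0.0008] F [ 0.0451  0.1826 -0.4266] grip 0.000
delta tool mm [ 9.0296 11.0225 60.745 ]
```

```bash
python3 -m jog '[{"hand":1,"tx":8,"ty":5,"tz":5,"twist":0},{"hand":1,"tx":2,"ty":4,"tz":20,"twist":0},{"hand":1,"tx":0,"ty":0,"tz":20,"twist":0},{"hand":1,"tx":0,"ty":0,"tz":10,"twist":0},{"hand":1,"tx":0,"ty":0,"tz":0,"twist":0}]'; python3 -c "
from h import *
go(-.115,.19,.128)
f=cam('side'); crop(f,190,130,490,350,2.5,'pics/s9.png')"
```

```text
t: 10.15
tcp_pos: [0.4418, 0.1851, 0.129]
eef_rot: [2.118, 2.317, -0.001]
ft_force: [-0.1, 0.3, -0.0]
grip_width: 0.0007
t 10.15 p [0.4418 0.1851 0.129 ] loc [-117.3028  191.4736] tip z 104.0 xhead 88.24 rel cab tilt [ 0.0017 -0.002 ] F [-0.1201  0.3478 -0.0167] grip 0.001
delta tool mm [-1.3999  2.3454  1.0505]
```

View pics/s9.png

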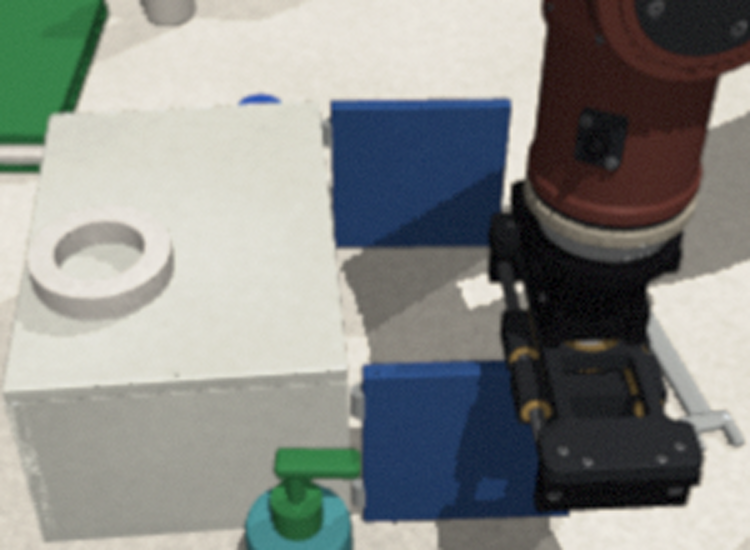

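The left door is still open and the gripper stands outside it at crop (610,460). I'm pushing it in steps.

```bash
python3 -m jog '[{"hand":1,"tx":-6,"ty":0,"tz":0,"twist":0},{"hand":1,"tx":-6,"ty":0,"tz":0,"twist":0},{"hand":1,"tx":-5,"ty":0,"tz":0,"twist":0},{"hand":1,"tx":-4,"ty":0,"tz":0,"twist":0},{"hand":1,"tx":-4,"ty":0,"tz":0,"twist":0},{"hand":1,"tx":-5,"ty":0,"tz":0,"twist":0},{"hand":1,"tx":-6,"ty":0,"tz":0,"twist":0},{"hand":1,"tx":-6,"ty":0,"tz":0,"twist":0},{"hand":1,"tx":-6,"ty":0,"tz":0,"twist":0},{"hand":1,"tx":-6,"ty":0,"tz":0,"twist":0}]'; python3 -c "
from h import *
go(-.114,.105,.128)
f=cam('side'); crop(f,190,130,490,350,2.5,'pics/s10.png')"
```

```text
t: 11.2
tcp_pos: [0.45, 0.1271, 0.1337]
eef_rot: [2.117, 2.313, 0.01]
ft_force: [0.4, 0.7, 0.5]
grip_width: 0.0004
t 11.20 p [0.45   0.1271 0.1337] loc [-116.1494  132.8458] tip z 108.7 xhead 88.18 rel cab tilt [0.009 0.   ] F [0.4403 0.6789 0.4744] grip 0.000
delta tool mm [-27.7589   2.9837   5.709 ]
```

View pics/s10.png

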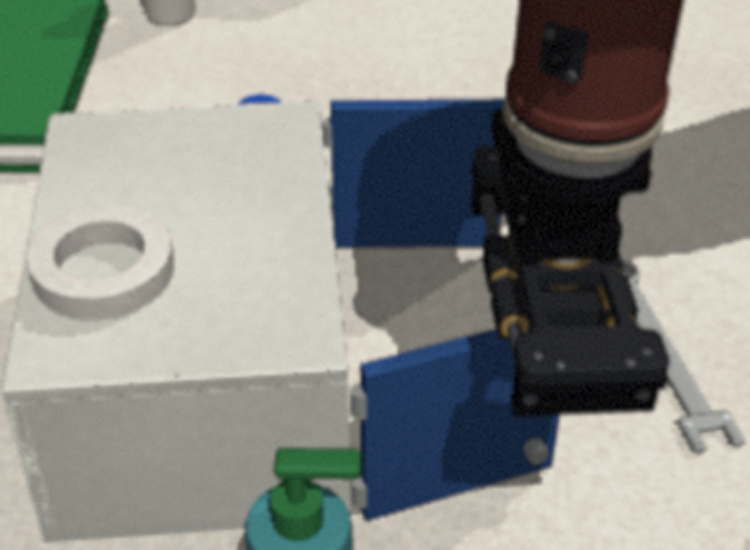

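The left door is about 20° in and following the finger, and the bottle is untouched. I'm continuing along the arc.

```bash
python3 -m jog '[{"hand":1,"tx":-5,"ty":0,"tz":1,"twist":0},{"hand":1,"tx":-6,"ty":0.5,"tz":1,"twist":0},{"hand":1,"tx":-6,"ty":0.5,"tz":1,"twist":0},{"hand":1,"tx":-6,"ty":1,"tz":1,"twist":0},{"hand":1,"tx":-5,"ty":1.5,"tz":0.5,"twist":0},{"hand":1,"tx":-5.5,"ty":2.5,"tz":0.5,"twist":0},{"hand":1,"tx":-5.5,"ty":2.5,"tz":0.5,"twist":0},{"hand":1,"tx":-5.5,"ty":3,"tz":0.5,"twist":0},{"hand":1,"tx":-5,"ty":3,"tz":0.5,"twist":0},{"hand":1,"tx":-5,"ty":4,"tz":0.5,"twist":0}]'; python3 -c "
from h import *
go(-.081,.055,.128)
go(-.055,.039,.128)
f=cam('side'); crop(f,190,130,490,350,2.5,'pics/s11.png')"
```

```text
t: 12.25
tcp_pos: [0.4747, 0.0691, 0.126]
eef_rot: [2.117, 2.313, 0.008]
ft_force: [-0.5, 0.6, 0.3]
grip_width: 0.0005
t 12.25 p [0.4747 0.0691 0.126 ] loc [-98.529   72.3352] tip z 101.0 xhead 88.17 rel cab tilt [ 0.008  -0.0005] F [-0.547   0.6178  0.2787] grip 0.000
delta tool mm [-16.7683  18.089   -1.7866]
t 12.25 p [0.4747 0.0691 0.126 ] loc [-98.529   72.3352] tip z 101.0 xhead 88.17 rel cab tilt [ 0.008  -0.0005] F [-0.547   0.6178  0.2787] grip 0.000
delta tool mm [-31.929   44.5862  -1.5571]
```

View pics/s11.png

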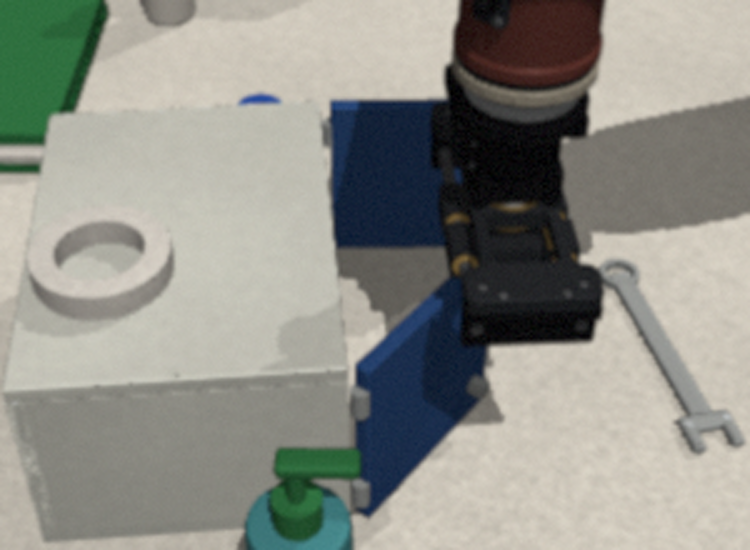

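```bash
python3 -m jog '[{"hand":1,"tx":-4,"ty":4,"tz":0,"twist":0},{"hand":1,"tx":-4.5,"ty":5,"tz":0,"twist":0},{"hand":1,"tx":-4,"ty":5,"tz":0,"twist":0},{"hand":1,"tx":-3.5,"ty":5,"tz":0,"twist":0},{"hand":1,"tx":-3.5,"ty":5,"tz":0,"twist":0},{"hand":1,"tx":-3,"ty":5,"tz":0,"twist":0},{"hand":1,"tx":-3,"ty":5,"tz":0,"twist":0},{"hand":1,"tx":-2.5,"ty":5,"tz":0,"twist":0}]'; python3 -c "
from h import *
go(-.022,.03,.128)
f=cam('side'); crop(f,190,130,490,350,2.5,'pics/s12.png')"
```

```text
t: 13.1
tcp_pos: [0.5199, 0.042, 0.126]
eef_rot: [2.117, 2.313, 0.007]
ft_force: [-0.1, 0.8, 0.3]
grip_width: 0.0005
t 13.10 p [0.5199 0.042  0.126 ] loc [-56.9399  40.0039] tip z 101.0 xhead 88.16 rel cab tilt [ 0.0076 -0.0009] F [-0.0598  0.787   0.2642] grip 0.001
delta tool mm [-8.8828 35.2559 -1.685 ]
```

View pics/s12.png

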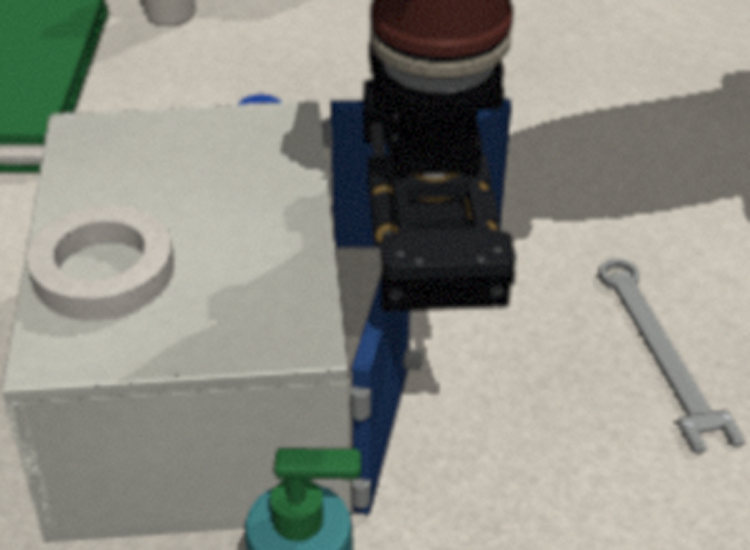

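```bash
python3 -m jog '[{"hand":1,"tx":-2,"ty":4,"tz":0,"twist":0},{"hand":1,"tx":-2,"ty":4,"tz":0,"twist":0},{"hand":1,"tx":-1,"ty":4,"tz":0,"twist":0},{"hand":1,"tx":-1,"ty":4,"tz":0,"twist":0},{"hand":1,"tx":-0.5,"ty":4,"tz":0,"twist":0},{"hand":1,"tx":0,"ty":3,"tz":0,"twist":0},{"hand":1,"tx":0,"ty":2,"tz":0,"twist":0}]'; python3 -m jog '[{"hand":1,"tx":0,"ty":2,"tz":0,"twist":0},{"hand":1,"tx":0,"ty":1.5,"tz":0,"twist":0}]';python3 -c "
from h import *
go(-.022,.03,.128)"
```

```text
t: 13.85
tcp_pos: [0.5481, 0.0367, 0.1262]
eef_rot: [2.117, 2.312, 0.006]
ft_force: [-0.9, -0.7, -0.4]
grip_width: 0.0006
t: 14.05
tcp_pos: [0.5519, 0.037, 0.1263]
eef_rot: [2.116, 2.312, 0.006]
ft_force: [0.4, -1.0, 0.1]
grip_width: 0.0002
t 14.05 p [0.5519 0.037  0.1263] loc [-25.706   31.2308] tip z 101.3 xhead 88.17 rel cab tilt [ 0.0077 -0.002 ] F [ 0.4379 -0.9839  0.095 ] grip 0.000
delta tool mm [-1.1163  3.7565 -1.7118]
```

```bash
python3 -m jog '[{"hand":1,"tx":0,"ty":1,"tz":0,"twist":0},{"hand":1,"tx":0,"ty":1,"tz":0,"twist":0}]'; python3 -m jog '[{"hand":1,"tx":0,"ty":1,"tz":0,"twist":0},{"hand":1,"tx":0,"ty":1,"tz":0,"twist":0}]'; python3 -m jog '[{"hand":1,"tx":0,"ty":1,"tz":0,"twist":0}]'; python3 -m jog '[{"hand":1,"tx":0,"ty":1,"tz":0,"twist":0}]';python3 -c "
from h import *
go(-.022,.03,.128)"
```

```text
t: 14.25
tcp_pos: [0.5541, 0.0372, 0.1262]
eef_rot: [2.116, 2.312, 0.006]
ft_force: [0.1, 0.1, -0.5]
grip_width: 0.0008
t: 14.45
tcp_pos: [0.5558, 0.0373, 0.1262]
eef_rot: [2.117, 2.313, 0.004]
ft_force: [-4.6, -1.9, 3.5]
grip_width: 0.001
t: 14.55
tcp_pos: [0.5559, 0.0374, 0.1262]
eef_rot: [2.118, 2.314, 0.002]
ft_force: [-7.4, -1.1, 6.9]
grip_width: 0.0002
t: 14.65
tcp_pos: [0.5559, 0.0373, 0.1263]
eef_rot: [2.119, 2.316, -0.002]
ft_force: [-6.9, -1.4, 5.1]
grip_width: 0.0007
t 14.65 p [0.5559 0.0373 0.1263] loc [-21.7712  31.0318] tip z 101.3 xhead 88.20 rel cab tilt [ 0.0015 -0.0028] F [-6.886  -1.3931  5.0654] grip 0.001
delta tool mm [-1.0436 -0.1941 -1.7455]
```

The left door is at its stop (~7 N at local x −21.8 mm, as predicted). I'm backing off and crossing to the outside of the right door.

```bash
python3 -m jog '[{"hand":1,"tx":0,"ty":-5,"tz":0,"twist":0},{"hand":1,"tx":0,"ty":-15,"tz":0,"twist":0},{"hand":1,"tx":0,"ty":-25,"tz":-5,"twist":0},{"hand":1,"tx":0,"ty":-20,"tz":-25,"twist":0},{"hand":1,"tx":0,"ty":-10,"tz":-30,"twist":0},{"hand":1,"tx":0,"ty":-10,"tz":-20,"twist":0},{"hand":1,"tx":0,"ty":0,"tz":0,"twist":0}]'; python3 -c "
from h import *
go(-.12,-.19,.205)
f=cam('side'); crop(f,190,130,490,350,2.5,'pics/s13.png')"
```

```text
t: 15.35
tcp_pos: [0.4679, 0.0305, 0.2074]
eef_rot: [2.118, 2.315, 0.004]
ft_force: [0.4, 0.8, -0.3]
grip_width: 0.0006
t 15.35 p [0.4679 0.0305 0.2074] loc [-109.9079   34.8573] tip z 182.4 xhead 88.20 rel cab tilt [ 0.005 -0.001] F [ 0.373   0.7705 -0.3406] grip 0.001
delta tool mm [-225.0597   -3.0194    2.7666]
```

View pics/s13.png

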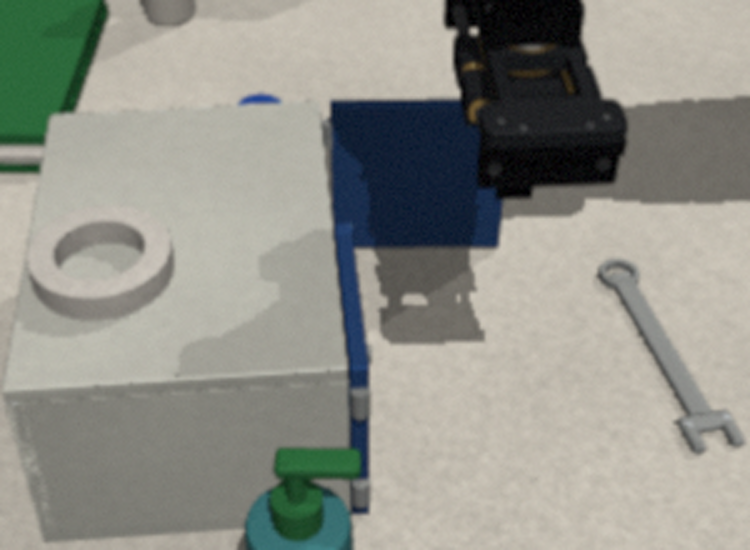

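The left door lies flat across the front at crop (350,230)–(365,370), and the right door is still open.

```bash
python3 -m jog '[{"hand":1,"tx":-15,"ty":0,"tz":0,"twist":0},{"hand":1,"tx":-30,"ty":-1,"tz":0,"twist":0},{"hand":1,"tx":-35,"ty":-1,"tz":0,"twist":0},{"hand":1,"tx":-35,"ty":-1,"tz":0,"twist":0},{"hand":1,"tx":-35,"ty":-1,"tz":0,"twist":0},{"hand":1,"tx":-30,"ty":0,"tz":0,"twist":0},{"hand":1,"tx":-20,"ty":0,"tz":0,"twist":0},{"hand":1,"tx":0,"ty":0,"tz":0,"twist":0}]'; python3 -c "
from h import *
go(-.115,-.19,.128)"
```

```text
t: 16.2
tcp_pos: [0.4825, -0.1745, 0.1946]
eef_rot: [-2.115, -2.319, -0.004]
ft_force: [-0.2, 0.2, -0.6]
grip_width: 0.0004
t 16.20 p [ 0.4825 -0.1745  0.1946] loc [-120.0469 -170.4983] tip z 169.6 xhead 88.37 rel cab tilt [-0.0008  0.0041] F [-0.1818  0.1629 -0.6408] grip 0.000
delta tool mm [-19.6241   5.6297  66.5431]
```

```bash
python3 -m jog '[{"hand":1,"tx":-12,"ty":3,"tz":0,"twist":0},{"hand":1,"tx":-6,"ty":2,"tz":5,"twist":0},{"hand":1,"tx":0,"ty":0,"tz":20,"twist":0},{"hand":1,"tx":0,"ty":0,"tz":25,"twist":0},{"hand":1,"tx":0,"ty":0,"tz":12,"twist":0},{"hand":1,"tx":0,"ty":0,"tz":0,"twist":0}]'; python3 -c "
from h import *
go(-.115,-.19,.128)
f=cam('top'); crop(f,190,110,490,350,2.5,'pics/t14.png')
f=cam('side'); crop(f,190,110,490,350,2.5,'pics/s14.png')"
```

```text
t: 16.8
tcp_pos: [0.4904, -0.1902, 0.1265]
eef_rot: [-2.11, -2.319, -0.005]
ft_force: [-0.3, 0.4, -0.3]
grip_width: 0.0006
t 16.80 p [ 0.4904 -0.1902  0.1265] loc [-114.0934 -186.9444] tip z 101.5 xhead 88.52 rel cab tilt [-0.0025  0.0068] F [-0.2942  0.4043 -0.2621] grip 0.001
delta tool mm [-3.0678 -0.83   -1.4838]
```

View pics/s14.png

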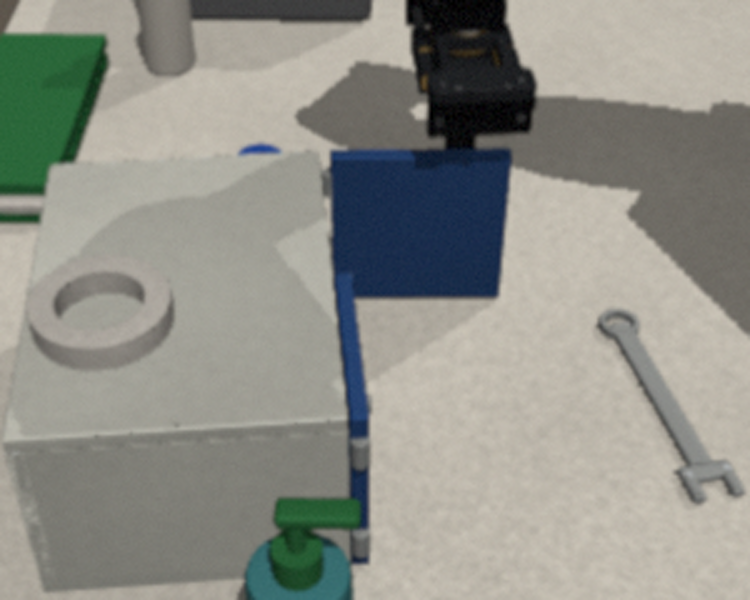

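View pics/t14.png

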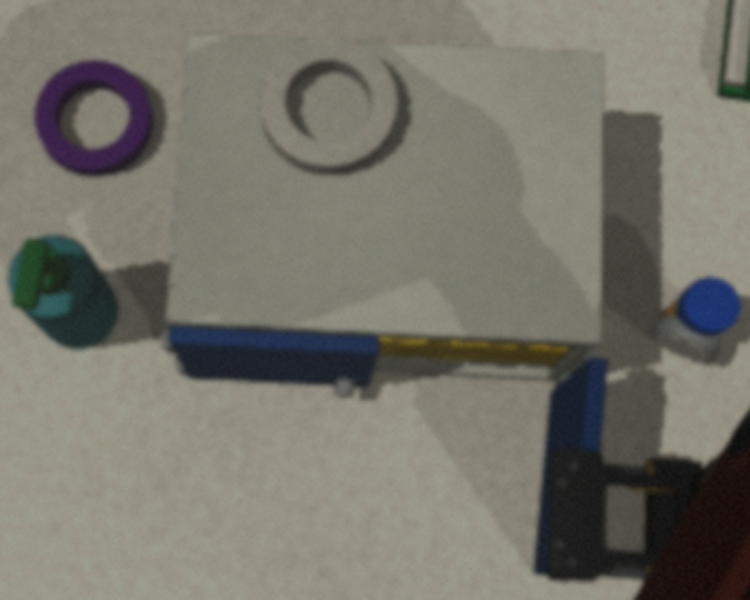

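The finger (side crop (460,140)) is outside the right door, and the left door is shut flush in the top view. I'm pushing the right door the same way.

```bash
python3 -m jog '[{"hand":1,"tx":6,"ty":0,"tz":0,"twist":0},{"hand":1,"tx":5,"ty":0,"tz":0,"twist":0},{"hand":1,"tx":4,"ty":0,"tz":0,"twist":0},{"hand":1,"tx":4,"ty":0,"tz":0,"twist":0},{"hand":1,"tx":4,"ty":0,"tz":0,"twist":0},{"hand":1,"tx":5,"ty":0,"tz":0,"twist":0},{"hand":1,"tx":6,"ty":0,"tz":0,"twist":0},{"hand":1,"tx":6,"ty":0,"tz":0,"twist":0},{"hand":1,"tx":6,"ty":0,"tz":0,"twist":0},{"hand":1,"tx":6,"ty":0,"tz":0,"twist":0}]'; python3 -c "
from h import *
go(-.114,-.105,.126)
f=cam('side'); crop(f,190,110,490,350,2.5,'pics/s15.png')"
```

```text
t: 17.9
tcp_pos: [0.4889, -0.136, 0.1335]
eef_rot: [2.111, 2.32, 0.009]
ft_force: [1.1, -1.8, 0.4]
grip_width: 0.0005
t 17.90 p [ 0.4889 -0.136   0.1335] loc [-109.0439 -133.0528] tip z 108.5 xhead 88.53 rel cab tilt [0.0076 0.001 ] F [ 1.0818 -1.7615  0.3908] grip 0.001
delta tool mm [27.9145 -5.7305  7.4319]
```

View pics/s15.png

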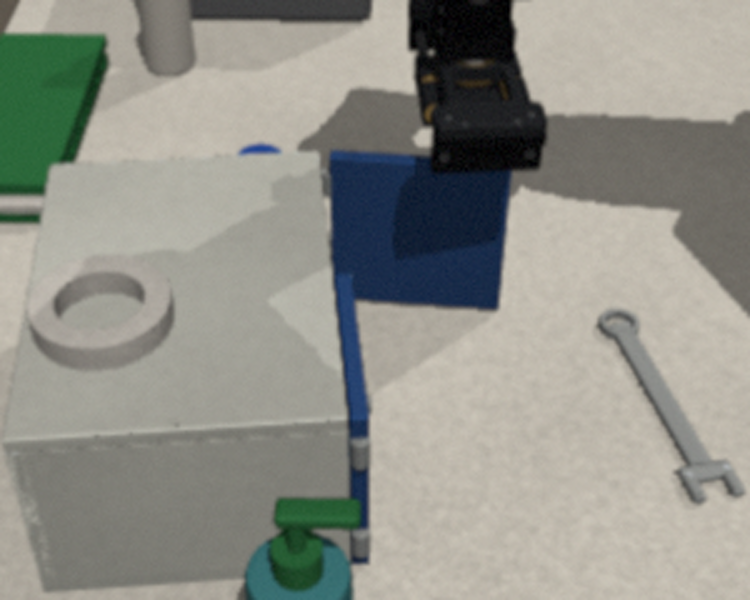

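```bash
python3 -m jog '[{"hand":1,"tx":5,"ty":-1.5,"tz":1.5,"twist":0},{"hand":1,"tx":6,"ty":-1.5,"tz":1.5,"twist":0},{"hand":1,"tx":6,"ty":-1,"tz":1.5,"twist":0},{"hand":1,"tx":6,"ty":0.5,"tz":1,"twist":0},{"hand":1,"tx":5,"ty":1.5,"tz":1,"twist":0},{"hand":1,"tx":5.5,"ty":2.5,"tz":1,"twist":0},{"hand":1,"tx":5.5,"ty":2.5,"tz":0.5,"twist":0},{"hand":1,"tx":5.5,"ty":3,"tz":0.5,"twist":0},{"hand":1,"tx":5,"ty":3,"tz":0.5,"twist":0},{"hand":1,"tx":5,"ty":4,"tz":0.5,"twist":0}]'; python3 -c "
from h import *
go(-.081,-.055,.126)
f=cam('side'); crop(f,190,110,490,350,2.5,'pics/s16.png')"
```

```text
t: 18.95
tcp_pos: [0.4969, -0.0753, 0.1234]
eef_rot: [2.111, 2.321, 0.009]
ft_force: [0.3, -0.8, 1.2]
grip_width: 0.0008
t 18.95 p [ 0.4969 -0.0753  0.1234] loc [-93.7916 -73.6566] tip z 98.4 xhead 88.53 rel cab tilt [0.0072 0.0012] F [ 0.2883 -0.7691  1.201 ] grip 0.001
delta tool mm [18.9808 12.3264 -2.55  ]
```

View pics/s16.png

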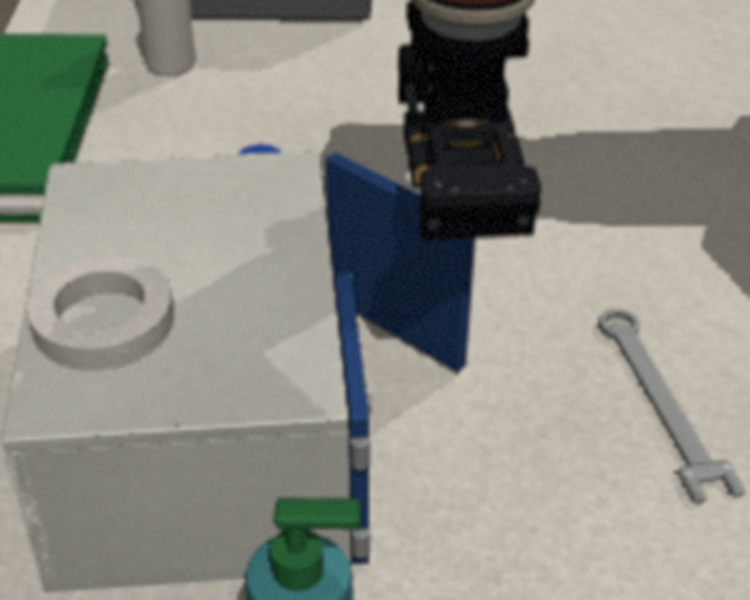

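The right door is about halfway shut and following the finger.

```bash
python3 -m jog '[{"hand":1,"tx":4.5,"ty":2.5,"tz":0,"twist":0},{"hand":1,"tx":5,"ty":3,"tz":0,"twist":0},{"hand":1,"tx":5,"ty":3.5,"tz":0,"twist":0},{"hand":1,"tx":4,"ty":4,"tz":0,"twist":0},{"hand":1,"tx":3.5,"ty":5,"tz":0,"twist":0},{"hand":1,"tx":3,"ty":5,"tz":0,"twist":0},{"hand":1,"tx":3,"ty":5,"tz":0,"twist":0},{"hand":1,"tx":2.5,"ty":5,"tz":0,"twist":0}]'; python3 -c "
from h import *
go(-.022,-.03,.126)
f=cam('side'); crop(f,190,110,490,350,2.5,'pics/s17.png')"
```

```text
t: 19.8
tcp_pos: [0.5293, -0.0381, 0.1231]
eef_rot: [2.111, 2.322, 0.009]
ft_force: [-0.5, -0.7, 0.1]
grip_width: -0.0
t 19.80 p [ 0.5293 -0.0381  0.1231] loc [-57.1721 -40.657 ] tip z 98.1 xhead 88.54 rel cab tilt [0.0063 0.0019] F [-0.5032 -0.7268  0.0604] grip -0.000
delta tool mm [11.5524 34.907  -2.6381]
```

View pics/s17.png

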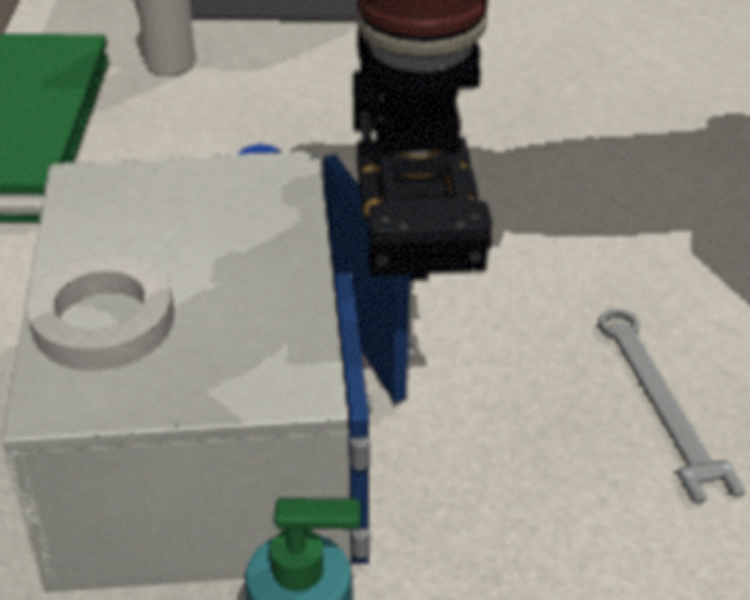

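```bash
python3 -m jog '[{"hand":1,"tx":2,"ty":4,"tz":0,"twist":0},{"hand":1,"tx":2,"ty":4,"tz":0,"twist":0},{"hand":1,"tx":1,"ty":4,"tz":0,"twist":0},{"hand":1,"tx":1,"ty":4,"tz":0,"twist":0},{"hand":1,"tx":0,"ty":4,"tz":0,"twist":0},{"hand":1,"tx":0,"ty":3,"tz":0,"twist":0},{"hand":1,"tx":0,"ty":2,"tz":0,"twist":0},{"hand":1,"tx":0,"ty":2,"tz":0,"twist":0},{"hand":1,"tx":0,"ty":1.5,"tz":0,"twist":0}]'; python3 -m jog '[{"hand":1,"tx":0,"ty":1,"tz":0,"twist":0},{"hand":1,"tx":0,"ty":1,"tz":0,"twist":0}]';python3 -m jog '[{"hand":1,"tx":0,"ty":1,"tz":0,"twist":0}]';python3 -c "
from h import *
go(-.022,-.03,.126)"
```

```text
t: 20.75
tcp_pos: [0.5598, -0.0279, 0.123]
eef_rot: [2.112, 2.323, 0.01]
ft_force: [-0.9, 0.6, -0.9]
grip_width: 0.0004
t: 20.95
tcp_pos: [0.5619, -0.0277, 0.1229]
eef_rot: [2.113, 2.323, 0.009]
ft_force: [-1.1, 0.4, 0.7]
grip_width: 0.0007
t: 21.05
tcp_pos: [0.5629, -0.0276, 0.1229]
eef_rot: [2.113, 2.323, 0.009]
ft_force: [-0.3, 0.6, -0.4]
grip_width: 0.0007
t 21.05 p [ 0.5629 -0.0276  0.1229] loc [-22.5814 -34.2777] tip z 97.9 xhead 88.53 rel cab tilt [0.0052 0.0033] F [-0.2681  0.5593 -0.4172] grip 0.001
delta tool mm [ 4.2999  0.4883 -3.0632]
```

```bash
python3 -m jog '[{"hand":1,"tx":0,"ty":1,"tz":0,"twist":0}]';python3 -m jog '[{"hand":1,"tx":0,"ty":1,"tz":0,"twist":0}]'; python3 -m jog '[{"hand":1,"tx":0,"ty":1,"tz":0,"twist":0}]'; python3 -m jog '[{"hand":1,"tx":0,"ty":1,"tz":0,"twist":0}]'; python3 -c "
from h import *
stat()"
```

```text
t: 21.15
tcp_pos: [0.5634, -0.0275, 0.1229]
eef_rot: [2.113, 2.324, 0.008]
ft_force: [-5.0, 0.2, 4.3]
grip_width: 0.0005
t: 21.25
tcp_pos: [0.5634, -0.0275, 0.1229]
eef_rot: [-2.113, -2.323, -0.005]
ft_force: [-7.0, 0.0, 5.9]
grip_width: 0.0007
t: 21.35
tcp_pos: [0.5634, -0.0275, 0.123]
eef_rot: [-2.111, -2.322, -0.002]
ft_force: [-6.3, 0.1, 4.3]
grip_width: 0.0006
t: 21.45
tcp_pos: [0.5634, -0.0275, 0.123]
eef_rot: [-2.11, -2.321, 0.001]
ft_force: [-6.7, -0.1, 4.5]
grip_width: 0.0004
t 21.45 p [ 0.5634 -0.0275  0.123 ] loc [-22.0717 -34.2623] tip z 98.0 xhead 88.58 rel cab tilt [-0.0041  0.0028] F [-6.7296 -0.1363  4.5266] grip 0.000
```

The right door is at its stop too. I'm backing away, lifting and moving aside so the cameras see the front.

```bash
python3 -m jog '[{"hand":1,"tx":0,"ty":-5,"tz":0,"twist":0},{"hand":1,"tx":0,"ty":-15,"tz":0,"twist":0},{"hand":1,"tx":0,"ty":-25,"tz":-5,"twist":0},{"hand":1,"tx":0,"ty":-25,"tz":-25,"twist":0},{"hand":1,"tx":0,"ty":-15,"tz":-30,"twist":0},{"hand":1,"tx":0,"ty":0,"tz":-30,"twist":0},{"hand":1,"tx":-20,"ty":0,"tz":-20,"twist":0},{"hand":1,"tx":-40,"ty":0,"tz":0,"twist":0},{"hand":1,"tx":-40,"ty":0,"tz":0,"twist":0},{"hand":1,"tx":-40,"ty":0,"tz":0,"twist":0},{"hand":1,"tx":-30,"ty":0,"tz":0,"twist":0},{"hand":1,"tx":-40,"ty":0,"tz":0,"twist":0}]';python3 -m jog '[{"hand":1,"tx":-40,"ty":0,"tz":0,"twist":0},{"hand":1,"tx":-40,"ty":0,"tz":0,"twist":0},{"hand":1,"tx":-20,"ty":0,"tz":0,"twist":0},{"hand":1,"tx":0,"ty":0,"tz":0,"twist":0}]'; python3 -c "
from h import *
stat()
f=cam('side'); cv2.imwrite('pics/s18.png',f['frame'])
f=cam('top'); crop(f,190,110,510,350,2.5,'pics/t18.png')
c=lambda L:[(a/2.5+190,b/2.5+110) for a,b in L]
"
```

```text
t: 22.65
tcp_pos: [0.4979, -0.2492, 0.2395]
eef_rot: [2.098, 2.326, 0.009]
ft_force: [1.0, -0.1, 0.1]
grip_width: 0.0005
t: 23.05
tcp_pos: [0.5077, -0.3585, 0.2401]
eef_rot: [2.101, 2.316, 0.008]
ft_force: [0.3, 0.7, 0.1]
grip_width: -0.0
t 23.05 p [ 0.5077 -0.3585  0.2401] loc [-117.0998 -356.1258] tip z 215.1 xhead 88.70 rel cab tilt [ 0.0141 -0.0062] F [0.3265 0.7285 0.0669] grip -0.000
```

View pics/s18.png

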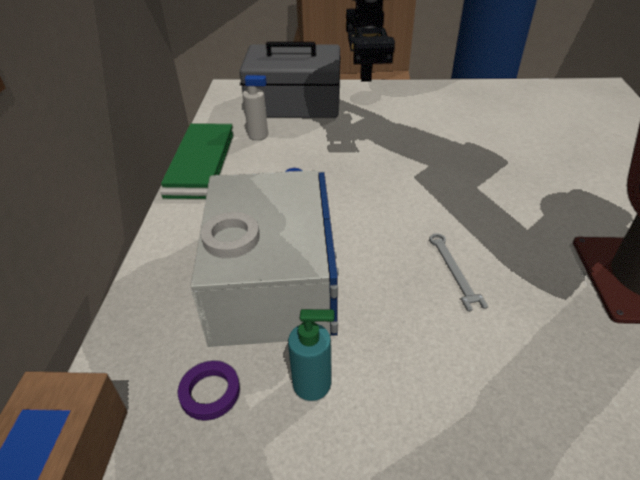

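View pics/t18.png

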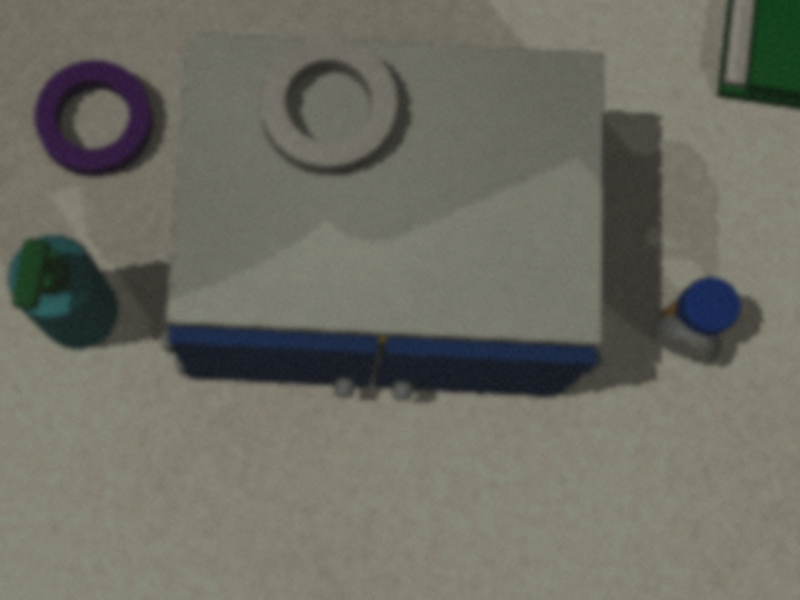

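Both doors lie in one straight line along the roof edge, top crop (170,330) to (600,350), and the knobs are side by side at (345,387) and (402,390). The bottle, regulator, tape and wrench are where they were, and the arm is clear. I'll let it settle, compare the bystanders with the first pictures and hand in.

```bash
python3 -m jog '[{"hand":1,"tx":0,"ty":0,"tz":0,"twist":0},{"hand":1,"tx":0,"ty":0,"tz":0,"twist":0}]'; python3 -c "
from h import *
f=cam('top'); a=cv2.imread('pics/top0.png'); d=f['frame']
for n,(x,y) in dict(bottle=(215,228),reg=(471,235),tape=(322,152),wrench=(330,393)).items():
    t=a[y-20:y+20,x-20:x+20]; r=cv2.matchTemplate(d[y-30:y+30,x-30:x+30],t,cv2.TM_CCOEFF_NORMED); print(n,cv2.minMaxLoc(r)[1],np.array(cv2.minMaxLoc(r)[3])-10)
stat(); print(bot.sign_off())"
```

```text
t: 23.35
tcp_pos: [0.5079, -0.3534, 0.24]
eef_rot: [2.098, 2.322, 0.01]
ft_force: [0.2, 0.5, -0.2]
grip_width: 0.0005
bottle 0.9864447116851807 [0 0]
reg 0.9910757541656494 [0 0]
tape 0.9627668261528015 [0 0]
wrench 0.9914360642433167 [0 0]
t 23.40 p [ 0.508  -0.3533  0.2401] loc [-116.19 -351.01] tip z 215.1 xhead 88.92 rel cab tilt [ 0.0136 -0.0037] F [ 0.5711 -0.0318  0.4438] grip 0.001
the job is handed in; nothing more can be done
None
```

The cabinet is closed. With the fingers closed, I pushed the yellow tray to its stop while both doors stood open. Then I pushed the left door shut, then the right, and handed in at 23.4 s with the arm clear of everything.

- **Tray:** it stopped at about 9 N. In the top picture its front edge sat 9.0 px below the roof edge, against 8.8 px predicted for fully home.
- **Doors:** each stopped at about 7 N, and the last pictures show both in one line along the cabinet front.
- **Other things:** the bottle, regulator, tape and wrench matched the first top picture with 0 px shift.
- **Fittings:** all three were still upright about a third of the way in. After that the gripper and roof hid them, so I could not check them once the tray was home.
- **Cabinet position:** my first estimate of the cabinet front was about 2 mm too close to the robot. I relied on the contact forces for the final pushes, so it did not affect them.

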